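# Put the tonearm back on its rest

## Task

The record has stopped turning but the needle is still down on it. Working only by pushing with a fingertip, push the cue lever back to raise the tonearm, push the raised arm gently sideways by its tube, off the record and over its rest, then push the cue lever fully forward again so that the arm comes down into the rest. Do not drag the needle across the record, touch the record, pinch the arm or lift it by hand, or disturb anything else.

Things in the scene. Friction and masses are not known exactly. Their poses are not given: they have to be found in the camera images.
- deck: Record player, a light wooden plinth 350 mm deep (x) x 450 mm wide (y), its top 78 mm above the table; it does not move. Origin: middle of the underside, on the table. x points from its front (the robot's side) to its back, y to its left, z up. Platter on the left, tonearm on the right (-y). Nothing on it stands higher than 160 mm above the table.
- platter: Platter with the black record on it, 301 mm across. Origin on the spindle axis, 83 mm above the table. The record must not be touched.
- record_top (a point): Centre of the record's upper face, 110.5 mm above the table, at deck (0, 45) mm; its z axis is up. The steel spindle there stands 12 mm above the record.
- pivot (a point): Tonearm pivot: a point on the upright axis about which the arm swings, at the height of the tube's axis (132.5 mm), at deck (115, -145) mm. The pillar and yoke are up to 36 mm in radius at the plinth, 18 mm above 92 mm.
- wand: The tonearm: a silver tube, 10 mm thick, from the pivot (its origin) along its own -x for 208 mm, then a black head shell (18 mm wide, 200 to 255 mm from the pivot) with a red cartridge below and a thin finger lift outside. Counterweight, 40 mm thick, up to 75 mm behind the pivot. About 0.1 N swings it; raised, it stays where left. Fragile: press with less than 5 N.
- tonearm (a joint): Swing of the arm about the upright axis through the pivot, in rad: 0 = straight over the rest (tube parallel to deck -x), positive = swung in towards the spindle (clockwise seen from above). Stops at -0.10 and 0.85. The needle is over the record above about 0.36.
- stylus (a point): The needle's tip, 233 mm from the pivot along the tube and 22 mm below its axis. On the record at the start, about 23 mm above it when the cue lever is up, about 2 mm above the record's level when the arm lies in the rest.
- push_spot (a point): A good place to push: point on the tube's axis, 180 mm from the pivot; 132.5 mm above the table when the arm is down, about 150 mm when raised.
- rest (a point): The arm rest: a black V-shaped cradle, open upwards, 12 mm long, 20 mm wide at the mouth, on a post at deck (-10, -145) mm, 125 mm from the pivot. This point is where the tube's axis lies when seated, 133.5 mm above the table. The V's tips stand at about 136 mm; the raised tube clears them by 3 mm. Let down within 6 mm of the middle (0.05 rad of swing), the tube slides into the V by itself.
- cue (a joint): Cue lever at the right of the deck, in rad: 0 = leaning 29 deg to the front, arm down; 1.0 = leaning 29 deg to the back, arm fully raised. It turns about a level axis parallel to deck y, stays where it is left, needs about 0.5 N at its ball, and has hard stops at both ends. It lifts the arm in proportion, and the arm sinks as it is brought forward.
- cue_hinge (a point): Middle of the cue lever's axis, at deck (60, -197) mm, 102 mm above the table. The lever stands on a black bracket 28 x 16 mm, 98 mm high.
- cue_tip (a point): Centre of the black ball (13 mm) at the end of the cue lever, 45 mm from the hinge; the lever's steel rod is 7 mm thick. At the front stop the ball is 22 mm in front of the hinge and 141 mm above the table; upright it is 147 mm above the table.
- adapter45: Bystander: silver adapter puck, 38 mm across, 14 mm high, on the deck's far left corner. Origin at its underside.
- stylus_brush: Bystander: small green brush, 71 mm long, lying on the right edge of the deck, in front of the cue lever.
- tumbler: Bystander: drinking glass, 82 mm across, 125 mm high, upright on the table. Origin at its underside.
- candle: Bystander: candle in a brass tin, 72 mm across, 40 mm high, on the table.
- record_brush: Bystander: black record brush, 95 x 30 x 37 mm, on the table.
- fluid: Bystander: small blue bottle, 38 mm across, 105 mm high, upright on the table.

How it is judged:
On the way, in this order (a step that is already met when the one before it is completed fails the run):
1. the cue lever is fully back and the needle is raised clear of the record where it was (value of joint cue above 0.85 rad and z of stylus in the frame of record_top above 0.013 m and value of joint tonearm above 0.38 rad), for 0.2 s.
2. the raised arm has been swung off the record and stands over its rest (value of joint cue above 0.85 rad and z of stylus in the frame of record_top above 0.013 m and value of joint tonearm between -0.055 and 0.055 rad and velocity of joint tonearm between -0.05 and 0.05 rad/s), for 0.2 s.
At the end, for the whole second after the job is handed in: The cue lever is forward (within 0.15 rad of its front stop), the arm lies still in its rest (swing within 0.03 rad of the rest's middle, needle 4 mm below to 7 mm above the record's level), and every bystander is within 15 mm of where it was (value of joint tonearm between -0.03 and 0.03 rad and z of stylus in the frame of record_top between -0.004 and 0.007 m and value of joint cue below 0.15 rad and velocity of joint tonearm between -0.03 and 0.03 rad/s and distance of each of adapter45, stylus_brush, tumbler, candle, record_brush, fluid from where it was at the start of the episode below 0.015 m); the robot touches nothing.
It fails at once if the needle was dragged across the record (z of stylus in the frame of record_top below 0.006 m and horizontal distance between stylus and record_top below 0.15 m and distance of stylus from where it was at the start of the episode above 0.01 m).
It fails at once if the record or platter was touched (contact force between any of the fingers, the arm and platter above 0.3 N).
It fails at once if the tonearm was lifted by hand: higher than the cue lever lifts it, or with the lever forward (z of stylus in the frame of record_top above 0.036 m or (z of stylus in the frame of record_top above 0.016 m and value of joint cue below 0.2 rad and value of joint tonearm above 0.1 rad)).
It fails at once if the tonearm was pinched or pressed with more than 5 N (contact force between the fingers and wand above 5 N).
It fails at once if a bystander was knocked or moved (distance of any of adapter45, stylus_brush, tumbler, candle, record_brush, fluid from where it was at the start of the episode above 0.02 m).
It also fails if it takes over 56 s, if anything falls off the work surface, if the arm or the gripper's body presses on something with over 40 N, if the wrist force passes 120 N, or if a joint passes its speed limit or range.

## Robot

A 6-joint arm with a two-finger parallel gripper is mounted at the origin on the work surface. World frame = base frame: x ahead of the robot, y to its left, z up, the work surface at z = 0. Lengths are in m, angles in rad, forces in N, time in s.
With the tool pointing down it reaches from about 0.25 to 0.775 m from the base axis. Payload 4 kg.
Tool frame: the origin (TCP) lies midway between the tips of the shut fingers; the grasp point (between the pads) lies 19 mm behind it (grip_point_offset is the distance from the TCP to the grasp point, in m); z points along the fingers, y is the line along which they close (so a half turn about z gives the same grasp; the last joint's range is limited). The gripper opens to 94 mm and grips with 3 to 60 N. Pads are 16 mm wide; open, the fingers measure 119 mm over their backs; the gripper's body (75 mm by 177 mm) begins 78 mm behind the grasp point.
Start: joints at [-1.359, 0.087, 1.371, -0, 1.684, -0.103], TCP at [0.17, -0.523, 0.206] pointing down, gripper open.
Joint ranges: [-3.1, 3.1], [-0.76, 2.03], [0.27, 2.55], [-1.08, 4.22], [0.17, 2.65], [-2.57, 2.57]. Speed limits (rad/s): [2.79, 2.79, 3.14, 3.14, 3.14, 3.14].

## Interface

Orientations are given as [roll, pitch, yaw] about the fixed x, y, z axes, in that order (R = Rz(yaw) Ry(pitch) Rx(roll)).
In Python, from bench import * gives the robot as it stands.
- The arm moves only by the tool carry_out, never from a script. Its argument "commands" is a list of rows, each a list of 6 numbers: the shift along the tool's x, y, z in m, then the turn, a rotation vector about the tool's x, y, z in rad. In form: [[tx, ty, tz, rx, ry, rz], ...]. A call has exactly 5 rows; each row is the pose to reach, as a shift and turn from the pose commanded when the call began, along the tool's axes at that moment; what a row does not reach only later rows make up. A row lasts 1/10 s, in which the tool goes at most 50 mm and 8.59 degrees, less where a joint would pass 70% of its speed; a pose out of reach is approached as far as the arm can. A call with a gripper value outside its range is refused whole. "jaw" is the opening, from 0 (shut) to 1 (fully open), set as the call begins (left out, the last holds). The fingers move at their own pace and stop on an object; the grip force is fixed at half the most. Time passes only in rows, so rows that repeat a pose let the fingers close, or fill a call up. It gives the time, the measured TCP pose, the force, the opening and the grip force at its end, in the units of the state.
- get_obs(): the state, without advancing time (a new reading comes with each control period).
- snapshot(name): name is "scene" or "top" or "wrist"; returns a dict with "img" (420x560x3 uint8, red, green, blue), "range_z" (420x560 float32, m along the optical axis (not along the pixel's ray), 0 where there is no reading), "fx", "fy", "cx", "cy" (pixels), "R" (3x3) and "t" (3): a world point X has camera coordinates R X + t. Camera axes: x right, y down, z forward; pixel columns grow to the right and rows downward; lengths in m; the calibration is good to about 2 mm. A picture is of the moment at which its call begins.
- close_job(): hands the job in; it is judged then, once.
The state is a dict: "time": time; "joint_positions": joint angles; "qvel": joint speeds; "joint_torque": joint torques, N m; "tool_pos": TCP position; "ee_rot": TCP orientation; "wrist_force": force on the tool from outside, world axes, zero at the start; "wrist_torque": the same for the moment, N m; "width": finger opening in m; "finger_force": force on a finger pad.
Only numpy, scipy, OpenCV 4.12 (cv2) and the standard library are available. Lean on these libraries where they do the work, as an engineer would, in place of code of your own. Each camera call takes 0.05 s, during which the arm holds its last target. There are 200 camera calls.

## Working session

There is one attempt and no reset: what is moved stays moved. The work goes in short steps, Python scripts to look and compute and a tool call to move; the robot and the scene stay as the last step left them, time stands still between calls to the robot, and variables do not carry over. Pictures are saved under pics/ and viewed, at most 10 in all, crops included, and the job is handed in when it is done.

Besides the shell and the picture viewer there is one more tool, called after ">>>" by a JSON object that holds its "method" and its "body". carry_out: Moves the arm, as the interface text tells. Its arguments: {"type":"object","properties":{"commands":{"type":"array","items":{"type":"array","items":{"type":"number"}}},"jaw":{"type":"number"}},"required":["commands"]}

```bash
mkdir -p pics; ls
python3 - <<'E'
from bench import *
import cv2,numpy as np,pickle
o=get_obs();print({k:np.round(v,3) for k,v in o.items()})
for n in("scene","top"):
    s=snapshot(n);pickle.dump(s,open(n+"0.pkl","wb"));cv2.imwrite(f"pics/{n}0.png",s["img"][:,:,::-1])
    print(n,s["fx"],s["cx"],s["cy"],np.round(-s["R"].T@s["t"],3),np.round(s["R"],3).tolist())
E
```

```text
pics
{'time': np.float64(0.0), 'joint_positions': array([-1.359,  0.088,  1.372,  0.   ,  1.684, -0.103]), 'qvel': array([ 0.001,  0.001,  0.001, -0.   ,  0.002,  0.001]), 'joint_torque': array([-0.0000e+00, -3.4018e+01, -3.0242e+01,  7.2000e-02,  3.3000e-02,
       -0.0000e+00]), 'tool_pos': array([ 0.17 , -0.522,  0.204]), 'ee_rot': array([-3.139, -0.   ,  0.315]), 'wrist_force': array([-0.732, -0.273, -0.099]), 'wrist_torque': array([ 0.031, -0.068, -0.021]), 'finger_force': np.float64(0.0), 'width': np.float64(0.094)}
scene 425.8009212996047 281.64793624469235 210.76691124805706 [0.907 0.642 0.895] [[-0.867, 0.497, -0.017], [0.376, 0.633, -0.677], [-0.326, -0.593, -0.736]]
top 404.18210537227174 280.712403052323 209.0325627577102 [0.457 0.039 1.285] [[0.02, -1.0, -0.003], [-0.996, -0.019, -0.086], [0.086, 0.004, -0.996]]
```

View pics/top0.png

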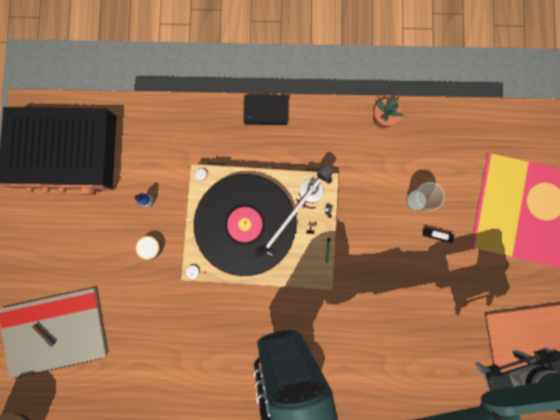

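View pics/scene0.png

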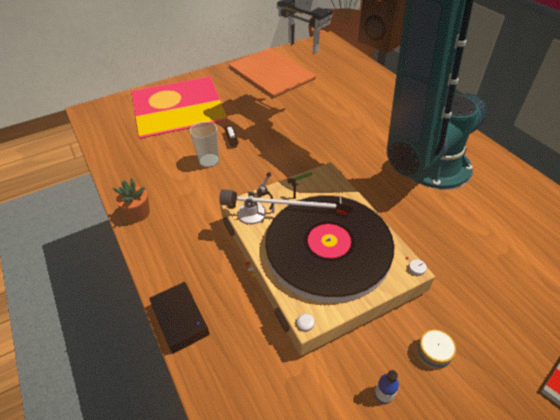

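The top view shows the deck with corners near (192,166), (338,171), (333,289) and (182,279), the spindle at (245,225), the pivot at (312,188) and the head shell at (266,251). The cue lever is near (329,210), the rest near (311,227), and the green brush at (327,250). The scene view shows the same layout. The glass stands to the right of the deck, and the lever ball is near (268,177).

```bash
cat > h.py <<'E'
import numpy as np,cv2,pickle
def cloud(s):
    v,u=np.mgrid[:420,:560];z=s["range_z"]
    c=np.stack([(u-s["cx"])/s["fx"]*z,(v-s["cy"])/s["fy"]*z,z],-1)
    return (c-s["t"])@s["R"]
def ray(s,u,v,h):
    d=np.array([(u-s["cx"])/s["fx"],(v-s["cy"])/s["fy"],1])@s["R"];c=-s["R"].T@s["t"]
    return c+d*(h-c[2])/d[2]
def proj(s,X):
    c=s["R"]@np.asarray(X)+s["t"];return np.array([s["fx"]*c[0]/c[2]+s["cx"],s["fy"]*c[1]/c[2]+s["cy"]])
def tri(s1,p1,s2,p2):
    A=[];b=[]
    for s,(u,v) in((s1,p1),(s2,p2)):
        d=np.array([(u-s["cx"])/s["fx"],(v-s["cy"])/s["fy"],1])@s["R"];d/=np.linalg.norm(d);c=-s["R"].T@s["t"]
        P=np.eye(3)-np.outer(d,d);A.append(P);b.append(P@c)
    return np.linalg.lstsq(np.vstack(A),np.hstack(b),rcond=None)[0]
E
python3 - <<'E'
from h import *
T=pickle.load(open("top0.pkl","rb"));S=pickle.load(open("scene0.pkl","rb"))
cent={}
for n,s,(u0,u1,v0,v1) in(("top",T,(175,345,155,295)),("scene",S,(215,440,160,350))):
    P=cloud(s);m=np.zeros((420,560),bool);m[v0:v1,u0:u1]=1
    d=m&(np.abs(P[...,2]-.078)<.006)
    k=cv2.connectedComponentsWithStats(d.astype(np.uint8));i=1+np.argmax(k[2][1:,4]);d=k[1]==i
    r=cv2.minAreaRect((P[d][:,:2]*1000).astype(np.float32));print(n,"deck",r,"z",np.median(P[d][:,2]))
    hsv=cv2.cvtColor(s["img"],cv2.COLOR_RGB2HSV)
    # red label + centre
    red=(m&(hsv[...,1]>150)&(hsv[...,2]>120)&((hsv[...,0]>165)|(hsv[...,0]<35))&(np.abs(P[...,2]-.1105)<.008)).astype(np.uint8)
    c=max(cv2.findContours(red,0,1)[0],key=cv2.contourArea);e=cv2.fitEllipse(c);cent[n]=e[0];print("label",e,ray(s,*e[0],.1105))
    t=m&(P[...,2]>.12)
    Q=P[t];print("tall n",len(Q))
    np.save(n+"_tall.npy",Q)
    big=cv2.resize(s["img"][v0-10:v1+5,u0:u1,::-1],None,fx=4 if n=="top" else 3.4,fy=4 if n=="top" else 3.4,interpolation=cv2.INTER_CUBIC)[:600]
    cv2.imwrite(f"pics/{n}_crop.png",big)
print("spindle tri",tri(T,cent["top"],S,cent["scene"]))
E
```

```text
top deck ((514.232666015625, 104.75129699707031), (450.2506408691406, 359.06683349609375), 87.41264343261719) z 0.07735912343191431
label ((244.31265258789062, 223.9367218017578), (9.281259536743164, 9.829198837280273), 143.24612426757812) [0.51344412 0.14910836 0.1105    ]
tall n 863
scene deck ((514.813720703125, 103.47782897949219), (452.1420593261719, 360.3251953125), 87.46611022949219) z 0.07909855465660193
label ((328.9968566894531, 240.59719848632812), (33.49612045288086, 43.100990295410156), 96.75880432128906) [0.51169958 0.14928902 0.1105    ]
tall n 1666
spindle tri [0.51280281 0.14947017 0.11149594]
```

View pics/top_crop.png

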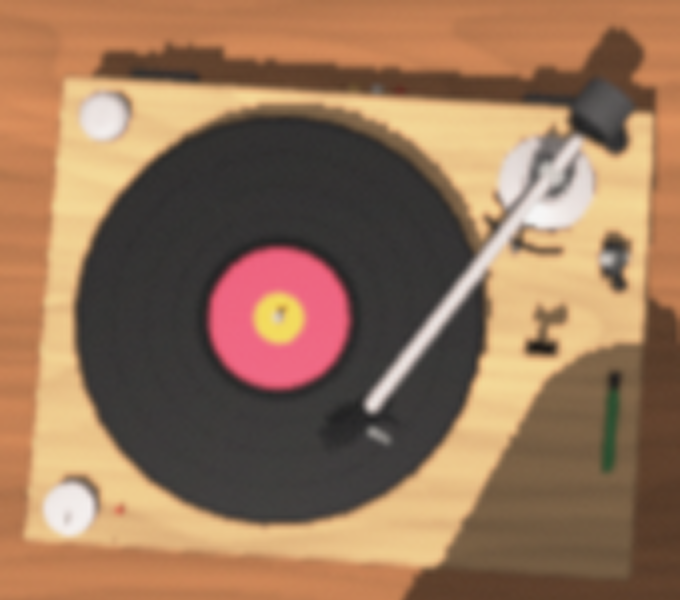

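View pics/scene_crop.png

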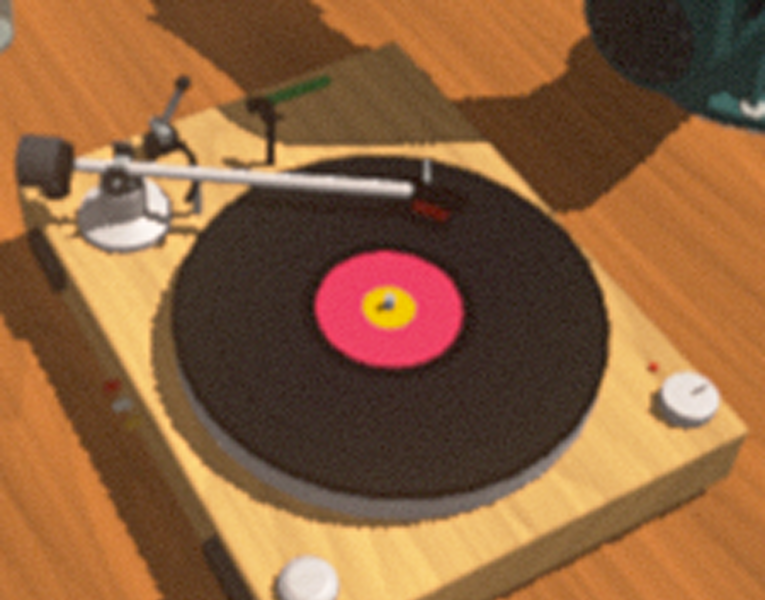

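The crops show the lever ball at top crop (619,283) and scene crop (183,82), and the tube end at (372,405) and (412,189) respectively. I'll triangulate these and hold them against the deck layout.

```bash
cat >> h.py <<'E'
yaw=np.radians(-2.56);R2=np.array([[np.cos(yaw),-np.sin(yaw)],[np.sin(yaw),np.cos(yaw)]])
O=np.array([.5128,.1495])-R2@[0,.045]
def d2w(x,y): return O+R2@[x/1000,y/1000]
def w2d(p): return (R2.T@(np.asarray(p)[:2]-O))*1000
def shift(target,yawt=None,obs=None):
    "tool-frame shift + turn about tool z to a world target, tool pointing down"
    from scipy.spatial.transform import Rotation as Ro
    M=Ro.from_euler('xyz',obs["ee_rot"]).as_matrix()
    s=M.T@(np.asarray(target)-obs["tool_pos"])
    W=Ro.from_euler('xyz',[np.pi,0,yaw if yawt is None else yawt]).as_matrix()
    return np.round(s,4),np.round(Ro.from_matrix(M.T@W).as_rotvec(),4)
E
python3 - <<'E'
from h import *
from bench import get_obs
T=pickle.load(open("top0.pkl","rb"));S=pickle.load(open("scene0.pkl","rb"))
tc=lambda u,v:(175+u/4-.4,145+v/4-.4)
sc=lambda u,v:(215+u/3.4-.35,150+v/3.4-.35)
for n,a,b in(("ball",(619,283),(183,82)),("tube end",(372,405),(412,189)),("tube mid",None,None)):
    if a: X=tri(T,tc(*a),S,sc(*b));print(n,X.round(4),w2d(X).round(1))
print("O",O,{k:d2w(*p).round(4) for k,p in dict(pivot=(115,-145),rest=(-10,-145),hinge=(60,-197),tip0=(38,-197),tip1=(82,-197)).items()})
for n in("top","scene"):
    Q=np.load(n+"_tall.npy");q=np.array([w2d(p) for p in Q])
    r=np.hypot(q[:,0]-115,q[:,1]+145);m=(r>60)&(r<190)&(q[:,0]<100)&(q[:,1]>-140)
    print(n,"swing",np.median(np.arctan2(q[m,1]+145,115-q[m,0])),m.sum(),"top z",np.percentile(Q[m][:,2],90))
    m=np.hypot(q[:,0]-50,q[:,1]+197)<35;print(" lever pts",m.sum(),np.median(q[m],0) if m.any() else 0,Q[m][:,2].max() if m.any() else 0)
print(shift([*d2w(10,-197),.2],obs=get_obs()))
E
```

```text
ball [ 0.5402 -0.0935  0.145 ] [  38.2 -196.5]
tube end [0.4496 0.0805 0.1352] [-60.  -26.8]
O [0.51079005 0.10454491] {'pivot': array([ 0.6192, -0.0454]), 'rest': array([ 0.4943, -0.0399]), 'hinge': array([ 0.5619, -0.0949]), 'tip0': array([ 0.54 , -0.094]), 'tip1': array([ 0.5839, -0.0959])}
top swing 0.5673272843311854 263 top z 1.2853628815013616
 lever pts 22 [  38.37517142 -196.27705499] 0.14965216627309783
scene swing 0.6081702038324521 222 top z 0.13939510318149692
 lever pts 40 [  42.79974289 -195.60862414] 0.15099588487850463
(array([ 0.4581, -0.3028,  0.0051]), array([-2.000e-03,  1.000e-04,  3.595e-01]))
```

>>> {"method": "carry_out", "body": {"commands": [[0.03, -0.02, 0, 0, 0, 0.07], [0.07, -0.046, 0, 0, 0, 0.14], [0.11, -0.073, 0, 0, 0, 0.21], [0.15, -0.1, 0, 0, 0, 0.29], [0.19, -0.126, 0, 0, 0, 0.36]], "jaw": 0}}

```text
time: 0.6
tool_pos: [0.3125, -0.3425, 0.205]
ee_rot: [-3.141, 0.0, -0.049]
wrist_force: [1.5, -1.3, 0.4]
width: 0.0572
finger_force: 0.0
```

Run:
```python
from h import *
from bench import get_obs
o=get_obs();print(o["time"],o["tool_pos"],o["ee_rot"],shift([*d2w(8,-197),.2],obs=o))
```

```text
0.6 [ 0.3125417  -0.3424919   0.20501666] [-3.14105258e+00  2.48258163e-04 -4.88758598e-02] (array([ 0.185 , -0.2592,  0.0051]), array([-0.0005,  0.0002, -0.0042]))
```

>>> {"method": "carry_out", "body": {"commands": [[0.025, -0.035, 0, 0, 0, 0], [0.055, -0.077, 0, 0, 0, 0], [0.085, -0.119, 0, 0, 0, 0], [0.115, -0.161, 0, 0, 0, 0], [0.14, -0.196, 0, 0, 0, 0]]}}

```text
time: 1.1
tool_pos: [0.4614, -0.1528, 0.2051]
ee_rot: [-3.142, 0.0, -0.045]
wrist_force: [0.7, -0.2, 0.8]
width: 0.0173
finger_force: 0.0
```

>>> {"method": "carry_out", "body": {"commands": [[0.01, -0.015, 0, 0, 0, 0], [0.025, -0.035, 0, 0, 0, 0], [0.036, -0.05, 0, 0, 0, 0], [0.045, -0.063, 0, 0, 0, 0], [0.045, -0.063, 0, 0, 0, 0]]}}

```text
time: 1.6
tool_pos: [0.5089, -0.0927, 0.2048]
ee_rot: [-3.141, 0.001, -0.043]
wrist_force: [-0.3, -0.1, 1.4]
width: 0.0006
finger_force: 0.0
```

Run:
```python
from h import *
from bench import *
o=get_obs();print(o["time"],o["tool_pos"],w2d(o["tool_pos"]),shift([*d2w(12,-197),.139],obs=o),o["width"])
s=snapshot("wrist");cv2.imwrite("pics/w1.png",s["img"][:,:,::-1])
```

```text
1.6 [ 0.50893145 -0.09267026  0.20481006] [   6.95197842 -197.10136497] (array([ 0.0051, -0.0001,  0.0658]), array([-0.0006,  0.001 ,  0.0018])) 0.0005797608261042049
```

View pics/w1.png

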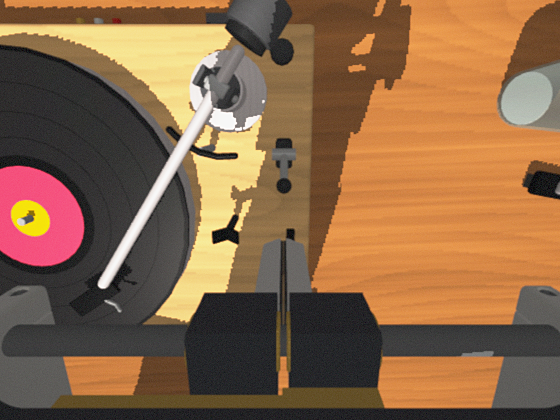

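The wrist view shows the ball at (283,186), in line with the fingertip at (283,245), and nothing between them. I'll descend and push back.

>>> {"method": "carry_out", "body": {"commands": [[0, 0, 0.015, 0, 0, 0], [0, 0, 0.03, 0, 0, 0], [0, 0, 0.045, 0, 0, 0], [0, 0, 0.06, 0, 0, 0], [0, 0, 0.066, 0, 0, 0]]}}

```text
time: 2.15
tool_pos: [0.5068, -0.0939, 0.1364]
ee_rot: [-3.141, 0.004, -0.046]
wrist_force: [-0.2, 0.6, 0.1]
width: 0.0005
finger_force: 0.0
```

>>> {"method": "carry_out", "body": {"commands": [[0.004, 0, 0, 0, 0, 0], [0.008, 0, 0, 0, 0, 0], [0.012, 0, 0, 0, 0, 0], [0.016, 0, 0, 0, 0, 0], [0.02, 0, 0, 0, 0, 0]]}}

```text
time: 2.65
tool_pos: [0.5288, -0.0949, 0.1401]
ee_rot: [3.141, -0.0, -0.045]
wrist_force: [-2.4, 1.0, 1.4]
width: 0.0003
finger_force: 0.8
```

>>> {"method": "carry_out", "body": {"commands": [[0.004, 0, 0, 0, 0, 0], [0.008, 0, 0, 0, 0, 0], [0.012, 0, 0, 0, 0, 0], [0.016, 0, 0, 0, 0, 0], [0.02, 0, 0, 0, 0, 0]]}}

```text
time: 3.15
tool_pos: [0.5488, -0.0958, 0.1394]
ee_rot: [3.142, -0.0, -0.045]
wrist_force: [-0.4, 0.5, 1.0]
width: 0.0001
finger_force: 0.5
```

>>> {"method": "carry_out", "body": {"commands": [[0.004, 0, 0, 0, 0, 0], [0.008, 0, 0, 0, 0, 0], [0.012, 0, 0, 0, 0, 0], [0.014, 0, 0, 0, 0, 0], [0.016, 0, 0, 0, 0, 0]]}}

```text
time: 3.65
tool_pos: [0.5644, -0.0965, 0.1391]
ee_rot: [-3.142, 0.001, -0.045]
wrist_force: [-0.3, 0.5, -0.5]
width: 0.0006
finger_force: 0.5
```

Run:
```python
from h import *
from bench import *
o=get_obs();print(o["time"],o["tool_pos"],w2d(o["tool_pos"]),o["wrist_force"])
s=snapshot("scene");pickle.dump(s,open("s2.pkl","wb"));a=s["img"][140:260,200:380,::-1];t=snapshot("wrist")["img"][:,:,::-1]
cv2.imwrite("pics/s2.png",np.hstack([cv2.resize(a,(420,280),interpolation=2),cv2.resize(t,(373,280))]))
```

```text
3.65 [ 0.56436574 -0.09646913  0.13905731] [  62.50062682 -198.42044036] [-0.34669871  0.53500183 -0.5121958 ]
```

View pics/s2.png

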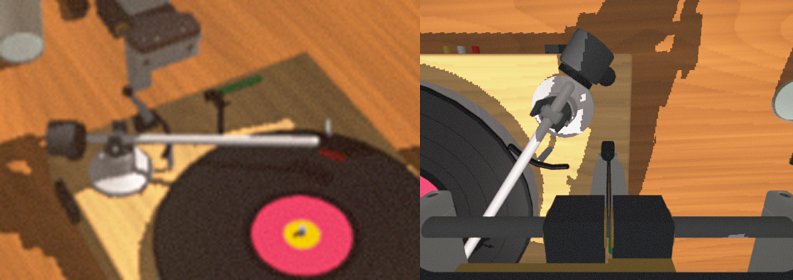

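The left panel shows the arm rising and the finger on the ball. The lever is about 5 mm short of the stop, so I'll push on gently.

>>> {"method": "carry_out", "body": {"commands": [[0.001, 0, 0, 0, 0, 0], [0.002, 0, 0, 0, 0, 0], [0.003, 0, 0, 0, 0, 0], [0.004, 0, 0, 0, 0, 0], [0.004, 0, 0, 0, 0, 0]]}}

```text
time: 4.25
tool_pos: [0.5677, -0.0966, 0.1393]
ee_rot: [3.142, 0.002, -0.045]
wrist_force: [-4.3, 0.2, 1.5]
width: 0.0002
finger_force: 1.8
```

>>> {"method": "carry_out", "body": {"commands": [[0.001, 0, 0, 0, 0, 0], [0.001, 0, 0, 0, 0, 0], [0.002, 0, 0, 0, 0, 0], [0.002, 0, 0, 0, 0, 0], [0.002, 0, 0, 0, 0, 0]]}}

```text
time: 4.75
tool_pos: [0.5681, -0.0966, 0.1391]
ee_rot: [-3.141, 0.006, -0.045]
wrist_force: [-7.4, 0.6, 1.7]
width: 0.0005
finger_force: 3.9
```

>>> {"method": "carry_out", "body": {"commands": [[-0.006, 0, 0, 0, 0, 0], [-0.014, 0, 0, 0, 0, 0], [-0.014, 0, -0.02, 0, 0, 0], [-0.014, 0, -0.045, 0, 0, 0], [-0.014, 0, -0.07, 0, 0, 0]]}}

```text
time: 5.25
tool_pos: [0.5566, -0.0962, 0.2105]
ee_rot: [3.141, -0.002, -0.045]
wrist_force: [1.1, -0.2, -0.4]
width: 0.0005
finger_force: 0.0
```

Run:
```python
from h import *
from bench import *
o=get_obs();print(o["time"],w2d(o["tool_pos"]),o["wrist_force"],shift([*d2w(-14,-14),.21],obs=o))
for n in ("scene","wrist"):
    s=snapshot(n)
    Q=cloud(s).reshape(-1,3);Q=Q[(Q[:,2]>.128)&(Q[:,2]<.165)];q=(Q[:,:2]-O)@R2*1000
    r=np.hypot(q[:,0]-115,q[:,1]+145);a=np.arctan2(q[:,1]+145,115-q[:,0]);m=(r>80)&(r<195)&(a>.3)&(a<.9)
    print(n,m.sum(),"swing",np.median(a[m]),"z",np.percentile(Q[m][:,2],[50,90]))
    m=(q[:,1]<-185)&(q[:,1]>-208)&(q[:,0]>20)&(q[:,0]<105)&(Q[:,2]>.134);print("lever",np.median(q[m],0) if m.any() else 0,m.sum())
```

```text
5.25 [  54.70018544 -198.50655525] [ 1.12059522 -0.19469496 -0.43647024] (array([-0.0688, -0.1845,  0.0004]), array([ 0.0003, -0.0018, -0.0006]))
scene 185 swing 0.6119296092421038 z [0.14984777 0.15535281]
lever [  81.36538729 -195.14569202] 24
wrist 1259 swing 0.5889861122858397 z [0.14980731 0.15441147]
lever [  81.99307554 -197.04592127] 171
```

>>> {"method": "carry_out", "body": {"commands": [[-0.012, -0.03, 0, 0, 0, 0], [-0.028, -0.072, 0, 0, 0, 0], [-0.043, -0.114, 0, 0, 0, 0], [-0.058, -0.156, 0, 0, 0, 0], [-0.068, -0.184, 0, 0, 0, 0]]}}

```text
time: 5.85
tool_pos: [0.4955, 0.0931, 0.2082]
ee_rot: [-3.141, 0.0, -0.044]
wrist_force: [-0.1, 0.3, 0.3]
width: 0.0005
finger_force: 0.0
```

>>> {"method": "carry_out", "body": {"commands": [[0, 0, 0.015, 0, 0, 0], [0, 0, 0.03, 0, 0, 0], [0, 0, 0.045, 0, 0, 0], [0, 0, 0.058, 0, 0, 0], [0, 0, 0.068, 0, 0, 0]]}}

```text
time: 6.35
tool_pos: [0.4963, 0.0896, 0.139]
ee_rot: [3.141, 0.003, -0.047]
wrist_force: [0.4, 0.7, -1.2]
width: 0.0006
finger_force: 0.0
```

Run:
```python
from h import *
from bench import *
o=get_obs();print(o["time"],w2d(o["tool_pos"]),o["tool_pos"],o["wrist_force"])
s=snapshot("wrist");cv2.imwrite("pics/w3.png",s["img"][:,:,::-1])
```

```text
6.35 [-13.84401498 -15.55387011] [0.49626513 0.08962491 0.13902504] [ 0.35327813  0.67315995 -1.17057809]
```

View pics/w3.png

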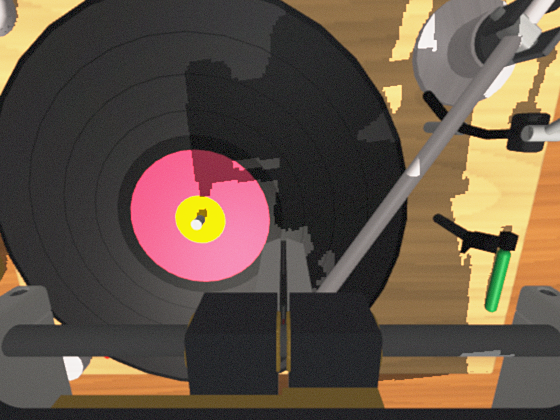

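The wrist view shows the finger at (283,240) on the spindle side of the tube, whose lower end is at (325,288), clear of the record. Next I'll push along the arc.

>>> {"method": "carry_out", "body": {"commands": [[-0.001, 0.003, 0, 0, 0, 0], [-0.002, 0.006, 0, 0, 0, 0], [-0.003, 0.009, 0, 0, 0, 0], [-0.004, 0.012, 0, 0, 0, 0], [-0.005, 0.015, 0, 0, 0, 0]]}}

```text
time: 6.9
tool_pos: [0.4913, 0.0757, 0.1421]
ee_rot: [-3.142, -0.001, -0.045]
wrist_force: [0.2, -0.9, -0.8]
width: 0.0007
finger_force: 0.0
```

>>> {"method": "carry_out", "body": {"commands": [[-0.003, 0.004, 0, 0, 0, 0], [-0.006, 0.008, 0, 0, 0, 0], [-0.009, 0.012, 0, 0, 0, 0], [-0.011, 0.016, 0, 0, 0, 0], [-0.013, 0.02, 0, 0, 0, 0]]}}

```text
time: 7.4
tool_pos: [0.4769, 0.0563, 0.1415]
ee_rot: [-3.142, 0.0, -0.045]
wrist_force: [0.7, 0.7, -0.7]
width: 0.0003
finger_force: 0.2
```

```bash
cat > sw.py <<'E'
from h import *
from bench import *
o=get_obs();print(o["time"],w2d(o["tool_pos"]).round(1),o["tool_pos"],o["wrist_force"])
for n in ("scene","top","wrist"):
    s=snapshot(n)
    Q=cloud(s).reshape(-1,3);Q=Q[(Q[:,2]>.128)&(Q[:,2]<.165)];q=(Q[:,:2]-O)@R2*1000
    r=np.hypot(q[:,0]-115,q[:,1]+145);a=np.arctan2(q[:,1]+145,115-q[:,0]);m=(r>60)&(r<110)&(abs(a)<.9)
    x=np.median(a[m]);m&=abs(a-x)<.12
    print(n,m.sum(),"swing",a[m].mean(),"z",np.median(Q[m][:,2]))
E
python3 sw.py
```

```text
7.4 [-31.7 -49.7] [0.4768701  0.056324   0.14146673] [ 0.71580754  0.69057488 -0.69064281]
scene 80 swing 0.4840273142713466 z 0.14458828863159623
top 27 swing 0.4603547866500142 z 0.14279095645210052
wrist 1575 swing 0.4653265917214197 z 0.14492374101860048
```

>>> {"method": "carry_out", "body": {"commands": [[-0.002, 0.005, 0, 0, 0, 0], [-0.004, 0.01, 0, 0, 0, 0], [-0.007, 0.016, 0, 0, 0, 0], [-0.009, 0.021, 0, 0, 0, 0], [-0.011, 0.026, 0, 0, 0, 0]]}}

```text
time: 8.05
tool_pos: [0.4649, 0.0306, 0.1415]
ee_rot: [3.141, -0.0, -0.045]
wrist_force: [0.0, 0.1, -1.2]
width: 0.0004
finger_force: 0.1
```

>>> {"method": "carry_out", "body": {"commands": [[-0.002, 0.005, 0, 0, 0, 0], [-0.003, 0.01, 0, 0, 0, 0], [-0.005, 0.015, 0, 0, 0, 0], [-0.006, 0.02, 0, 0, 0, 0], [-0.007, 0.025, 0, 0, 0, 0]]}}

```text
time: 8.55
tool_pos: [0.4568, 0.0061, 0.1415]
ee_rot: [3.142, 0.0, -0.045]
wrist_force: [0.9, -0.0, -0.1]
width: 0.0003
finger_force: 0.1
```

>>> {"method": "carry_out", "body": {"commands": [[0, 0.004, 0, 0, 0, 0], [-0.001, 0.007, 0, 0, 0, 0], [-0.001, 0.01, 0, 0, 0, 0], [-0.002, 0.012, 0, 0, 0, 0], [-0.002, 0.014, 0, 0, 0, 0]]}}

```text
time: 9.05
tool_pos: [0.4542, -0.0076, 0.1415]
ee_rot: [3.142, 0.0, -0.045]
wrist_force: [-0.5, -0.4, 0.7]
width: 0.0004
finger_force: 0.1
```

```bash
python3 sw.py
```

```text
9.05 [ -51.5 -114.5] [ 0.45424323 -0.00755066  0.14145399] [-0.46378217 -0.41038755  0.69101625]
scene 78 swing 0.09349826307987738 z 0.14484800168362055
top 61 swing 0.08073830216404082 z 0.14415621136505213
wrist 1611 swing 0.0761849734048024 z 0.14510539696833247
```

>>> {"method": "carry_out", "body": {"commands": [[0, 0.003, 0, 0, 0, 0], [0, 0.005, 0, 0, 0, 0], [0, 0.007, 0, 0, 0, 0], [0, 0.009, 0, 0, 0, 0], [0, 0.01, 0, 0, 0, 0]]}}

```text
time: 9.7
tool_pos: [0.4538, -0.0177, 0.1414]
ee_rot: [3.141, 0.0, -0.045]
wrist_force: [-0.3, -0.1, 0.1]
width: 0.0002
finger_force: 0.1
```

>>> {"method": "carry_out", "body": {"commands": [[0, 0.001, 0, 0, 0, 0], [0, 0.002, 0, 0, 0, 0], [0, 0.002, 0, 0, 0, 0], [0, 0.002, 0, 0, 0, 0], [0, 0.002, 0, 0, 0, 0]]}}

```text
time: 10.2
tool_pos: [0.4538, -0.0195, 0.1415]
ee_rot: [3.141, -0.0, -0.045]
wrist_force: [-0.0, 0.4, 0.3]
width: 0.0
finger_force: 0.0
```

```bash
cat >> sw.py <<'E'
    if n=="wrist": cv2.imwrite("pics/w%d.png"%(o["time"]*100),s["img"][:,:,::-1])
E
python3 sw.py;ls pics
```

```text
10.2 [ -51.4 -126.4] [ 0.45382094 -0.01946018  0.14149389] [-0.03701532  0.38866271  0.32113836]
scene 75 swing 0.02883278705764099 z 0.14490222682824785
top 60 swing 0.015605088709209817 z 0.14357300877020385
wrist 1597 swing 0.008110506649386033 z 0.14504555396630386
s2.png
scene0.png
scene_crop.png
top0.png
top_crop.png
w1.png
w1019.png
w3.png
```

View pics/w1019.png

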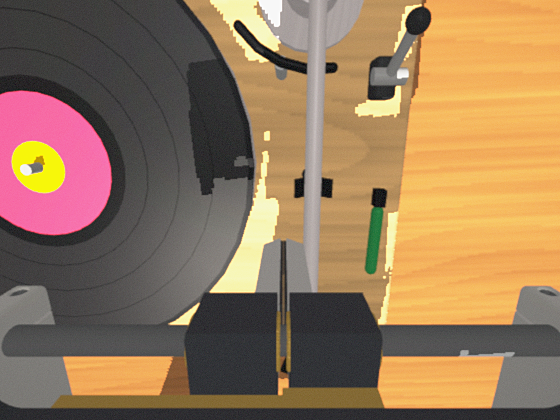

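The wrist view shows the tube (column 314) centred over the V (columns 295–332). I'll withdraw sideways, go up, and move round behind the lever.

>>> {"method": "carry_out", "body": {"commands": [[0, -0.004, 0, 0, 0, 0], [0, -0.015, 0, 0, 0, 0], [0, -0.015, -0.02, 0, 0, 0], [0, -0.015, -0.045, 0, 0, 0], [0, -0.015, -0.07, 0, 0, 0]]}}

```text
time: 10.85
tool_pos: [0.4541, -0.0035, 0.2119]
ee_rot: [-3.141, 0.001, -0.044]
wrist_force: [0.4, 0.0, 0.3]
width: 0.0006
finger_force: 0.0
```

>>> {"method": "carry_out", "body": {"commands": [[0.025, 0.015, 0, 0, 0, 0], [0.063, 0.037, 0, 0, 0, 0], [0.1, 0.06, 0, 0, 0, 0], [0.138, 0.078, 0, 0, 0, 0], [0.161, 0.086, 0, 0, 0, 0]]}}

```text
time: 11.35
tool_pos: [0.6134, -0.0984, 0.2103]
ee_rot: [3.142, 0.001, -0.046]
wrist_force: [0.7, 0.4, -0.8]
width: 0.0004
finger_force: 0.0
```

```bash
python3 sw.py
```

```text
11.35 [ 111.6 -198.2] [ 0.61338234 -0.09841268  0.21034631] [ 0.72547341  0.41521827 -0.76946542]
scene 75 swing 0.028397347727021897 z 0.14489817605635502
top 20 swing 0.04821960308112336 z 0.14318651145175942
wrist 157 swing -0.0093269562097873 z 0.14323397053754214
```

>>> {"method": "carry_out", "body": {"commands": [[0, 0, 0.015, 0, 0, 0], [0, 0, 0.03, 0, 0, 0], [0, 0, 0.045, 0, 0, 0], [0, 0, 0.06, 0, 0, 0], [0, 0, 0.071, 0, 0, 0]]}}

```text
time: 12.0
tool_pos: [0.6102, -0.0972, 0.1382]
ee_rot: [-3.141, 0.002, -0.045]
wrist_force: [-0.4, -0.1, 0.5]
width: -0.0001
finger_force: 0.0
```

>>> {"method": "carry_out", "body": {"commands": [[-0.004, 0, 0, 0, 0, 0], [-0.008, 0, 0, 0, 0, 0], [-0.012, 0, 0, 0, 0, 0], [-0.016, 0, 0, 0, 0, 0], [-0.02, 0, 0, 0, 0, 0]]}}

```text
time: 12.5
tool_pos: [0.592, -0.0969, 0.1419]
ee_rot: [3.141, -0.003, -0.045]
wrist_force: [1.8, 0.3, 1.1]
width: 0.0002
finger_force: 0.5
```

>>> {"method": "carry_out", "body": {"commands": [[-0.003, 0, 0, 0, 0, 0], [-0.006, 0, 0, 0, 0, 0], [-0.009, 0, 0, 0, 0, 0], [-0.012, 0, 0, 0, 0, 0], [-0.015, 0, 0, 0, 0, 0]]}}

```text
time: 13.0
tool_pos: [0.5761, -0.096, 0.1403]
ee_rot: [3.142, 0.0, -0.045]
wrist_force: [1.0, 0.9, -0.3]
width: 0.0002
finger_force: 0.2
```

>>> {"method": "carry_out", "body": {"commands": [[-0.003, 0, 0, 0, 0, 0], [-0.006, 0, 0, 0, 0, 0], [-0.009, 0, 0, 0, 0, 0], [-0.012, 0, 0, 0, 0, 0], [-0.015, 0, 0, 0, 0, 0]]}}

```text
time: 13.5
tool_pos: [0.5611, -0.0953, 0.1403]
ee_rot: [-3.142, 0.0, -0.045]
wrist_force: [1.0, -0.5, -0.1]
width: 0.0006
finger_force: 0.3
```

>>> {"method": "carry_out", "body": {"commands": [[-0.002, 0, 0, 0, 0, 0], [-0.004, 0, 0, 0, 0, 0], [-0.006, 0, 0, 0, 0, 0], [-0.007, 0, 0, 0, 0, 0], [-0.008, 0, 0, 0, 0, 0]]}}

```text
time: 14.0
tool_pos: [0.5546, -0.0951, 0.1406]
ee_rot: [3.141, -0.003, -0.045]
wrist_force: [5.4, -0.1, -3.5]
width: 0.0002
finger_force: 2.7
```

>>> {"method": "carry_out", "body": {"commands": [[0.006, 0, 0, 0, 0, 0], [0.014, 0, 0, 0, 0, 0], [0.014, 0, -0.02, 0, 0, 0], [0.014, 0, -0.045, 0, 0, 0], [0.014, 0, -0.07, 0, 0, 0]]}}

```text
time: 14.5
tool_pos: [0.5673, -0.0956, 0.2107]
ee_rot: [-3.141, 0.002, -0.045]
wrist_force: [0.5, -0.8, -0.0]
width: 0.0004
finger_force: 0.0
```

>>> {"method": "carry_out", "body": {"commands": [[-0.03, 0, 0, 0, 0, 0], [-0.07, 0, 0, 0, 0, 0], [-0.1, 0, 0, 0, 0, 0], [-0.12, 0, -0.01, 0, 0, 0], [-0.12, 0, -0.02, 0, 0, 0]]}}

```text
time: 15.0
tool_pos: [0.446, -0.0901, 0.2313]
ee_rot: [3.141, 0.001, -0.046]
wrist_force: [0.1, 0.2, -0.1]
width: 0.0006
finger_force: 0.0
```

```bash
python3 sw.py
python3 - <<'E'
from h import *
from bench import *
for n in("scene","wrist"):
    s=snapshot(n)
    Q=cloud(s).reshape(-1,3);Q=Q[(Q[:,2]>.134)&(Q[:,2]<.165)];q=(Q[:,:2]-O)@R2*1000
    m=(q[:,1]<-185)&(q[:,1]>-208)&(q[:,0]>20)&(q[:,0]<105);print(n,"lever",np.median(q[m],0),m.sum(),Q[m][:,2].max())
    if n=="scene":a=s["img"][140:260,200:380,::-1]
    else:b=s["img"][:,:,::-1]
cv2.imwrite("pics/fin.png",np.hstack([cv2.resize(a,(420,280),interpolation=2),cv2.resize(b,(373,280))]))
E
```

```text
15.0 [ -56.1 -197.3] [ 0.44597345 -0.09006856  0.23127773] [ 0.12883073  0.21957487 -0.07088332]
scene 76 swing 0.01677462279279297 z 0.13777805184446978
top 63 swing 0.004920609454887944 z 0.13644705231752693
wrist 667 swing -0.012792768962182066 z 0.13793606757057636
scene lever [  40.05563774 -195.27039226] 27 0.14979849360214031
wrist lever [  37.88441688 -197.11402283] 199 0.14968374773939513
```

View pics/fin.png

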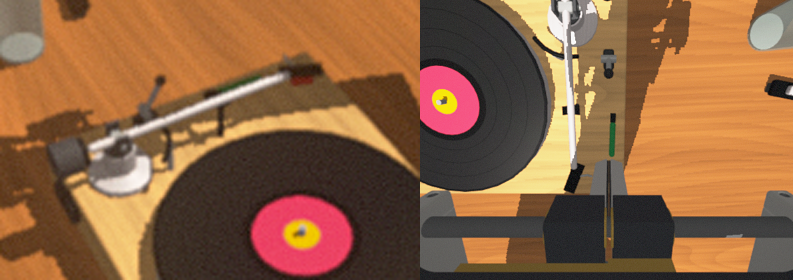

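The arm lies in the V with the tube top near 138 mm, and the lever ball is at its front stop (deck x = 38). Nothing else has moved and the fingers are clear, so I'll hand in.

```bash
python3 -c "
from bench import *
print(close_job())"
```

```text
the job is handed in; nothing more can be done
None
```

The job is handed in at about 15 s: the last images showed the tonearm in its rest, the cue lever at its front stop and the fingers clear of everything; `close_job()` gave no verdict.

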